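# Snap the cover onto the microscope power-supply case

## Robot

A 7-joint arm with a two-finger parallel gripper is mounted at the origin on the work surface. World frame = base frame: x ahead of the robot, y to its left, z up, the work surface at z = 0. Lengths are in m, angles in rad, forces in N, time in s.
With the tool pointing down it reaches from about 0.425 to 0.875 m from the base axis. Payload 4.7 kg.
Tool frame: the origin (TCP) lies at the very end of the fingers, on their centre line; the grasp point (between the pads) lies behind it (ctrl.tcp_to_grasp is the y of the grasp point in the tool frame, in m); y points along the fingers, x is the direction in which the jaws open and shut, and the axes are right-handed (so a half turn about y gives the same grasp; the last joint's range is limited). The gripper opens to 87 mm and grips with 3 to 60 N. Pads are 19 mm wide; open, the fingers measure 117 mm over their backs; the gripper's body (75 mm by 190 mm) begins 51 mm behind the grasp point.
Start: joints at [-1.165, 0.321, -0.07, 1.45, 0.023, 1.371, -0.057], TCP at [0.248, 0.601, 0.198] pointing down, gripper open.
Joint ranges: [-2.86, 2.86], [-0.3, 2.09], [-1.38, 1.24], [0.06, 2.45], [-1.56, 4.7], [0.09, 2.05], [-2.69, 2.69]. Speed limits (rad/s): [2.57, 2.57, 3.14, 3.14, 3.14, 3.14, 3.14].

## Interface

Orientations are given as a rotation vector (axis times angle).
In Python, from bench import ctrl, get_image, workorder gives the robot as it stands.
- The arm moves only by the tool drive_tool, never from a script. Its argument "increments" is text: rows parted by semicolons, each of 5 numbers parted by spaces: the shift along the tool's x, y, z in mm, then the turn about the tool's y in degrees, then the closure in counts, from 0 (fully open) to 255 (shut). In form: tx ty tz yaw fingers; .... A call has 1 to 20 rows; each row shifts and turns the commanded pose from where the row before left it, along the tool's axes as they then stand; what a row does not reach is not made up. A row lasts 1/8 s, in which the tool goes at most 62.5 mm and 10.7 degrees, less where a joint would pass 70% of its speed; a pose out of reach is approached as far as the arm can. A call is refused whole if a number of a shift passes 62.5 or a number of a turn 10.7, either way. A call with a gripper value outside its range is refused whole. The fingers move at their own pace and stop on an object; "squeeze" is the grip in N (left out, the last holds). Time passes only in rows, so rows that do not move let the fingers close. It gives the time, the measured TCP pose, the force and the opening at its end, in the units of the state.
- ctrl.get_state(): the state, without advancing time (a new reading comes with each control period).
- get_image(name): name is "side" or "top" or "wrist"; returns a dict with "img" (384x512x3 uint8, red, green, blue), "mtx" (3x3 intrinsics, pixels), "camera_from_world" (4x4, takes a point from world to camera coordinates). Camera axes: x right, y up, looking along -z (the intrinsics and any distortion apply to the point x, -y, -z); pixel columns grow to the right and rows downward; lengths in m; the calibration is good to about 2 mm. A picture is of the moment at which its call begins. There is no depth.
- workorder.close_job(): hands the job in, once; it reports no verdict.
The state is a dict: "time": time; "joint_positions": joint angles; "qd": joint speeds; "joint_torque": joint torques, N m; "position": TCP position; "tool_rot": TCP orientation; "ft_force": force on the tool from outside, world axes, zero at the start; "torque": the same for the moment, N m; "grip_width": opening from 0.0 (shut) to 1.0 (fully open).
Only numpy, scipy, OpenCV 4.12 (cv2) and the standard library are available. Lean on these libraries where they do the work, as an engineer would, in place of code of your own. Each camera call takes 0.05 s, during which the arm holds its last target.

## Task

The larger, oblong power-supply case on the lab bench has its slotted cover laid in place but not yet snapped on. Press the cover down corner by corner until all four clips have clicked home and it sits flush on the case all round. Leave the smaller square case alone: its cover stays loosely laid on, as it is.

Things in the scene. Friction and masses are not known exactly. Their poses are not given: they have to be found in the camera images.
- slotted_cover: cover to press home: cream plate 150 x 110 x 6 mm (x, y, z), about 0.1 kg, nine dark slots across its middle. Origin: centre of the plate's underside; z up. Lies loose, held sideways by ribs, on four clips, one under each corner at x = +-61, y = +-41 mm (round dimples on top), underside 7 mm above the case's rim. One corner pressed home tips it like a see-saw: the opposite one rises up to 7 mm.
- supply_case: open oblong case under the slotted cover: grey-cream, 150 x 110 mm (x, y), 45 mm high, fixed to the bench. Origin: centre of its underside; z up; rim at z = 45 mm. Each of its clips resists with a steady 8 N and stays as far down as it is pushed. A corner is home when the plate meets the rim (7 mm down) and stops hard: 15 N is enough. Cover home: its underside at z = 45 mm, top at 51 mm.
- square_cover: bystander, to be left alone: plain cream cover, 90 x 90 x 6 mm, without slots, loosely laid on the smaller square case (90 x 90 x 45 mm) in the same way. Origin: centre of the plate's underside; z up.
Things that resemble listed ones, but are neither listed nor needed, are in the scene too. Leave any orange or turquoise look-alike of the slotted_cover alone. Leave any turquoise look-alike of the supply_case alone.

How it is judged:
On the way:
1. the cover is pressed down at a corner, not flat as a whole: it tips by more than 0.025 rad as the first clip goes (angle between slotted_cover's own z axis and vertical above 0.025 rad), for 0.05 s.
At the end, for the whole second after the job is handed in: the slotted cover lies at rest flush on the oblong case: its underside within 2 mm of the rim's height at the centre, tilted by less than 0.03 rad and centred within 8 mm, which is possible only with all four clips down; the square cover is still within 6 mm of its start (z of slotted_cover in the frame of supply_case between 0.042 and 0.047 m and angle between slotted_cover's own z axis and vertical below 0.03 rad and horizontal distance between slotted_cover and supply_case below 0.008 m and linear speed of slotted_cover below 0.02 m/s and distance of square_cover from where it was at the start of the episode below 0.006 m); the robot touches nothing.
It fails at once if the square cover is pressed, tipped by more than 0.06 rad or moved by more than 6 mm (distance of square_cover from where it was at the start of the episode above 0.006 m or angle between square_cover's own z axis and vertical above 0.06 rad).
It also fails if it takes over 40 s, if anything falls off the work surface, if the arm or the gripper's body presses on something with over 40 N, if the wrist force passes 120 N, or if a joint passes its speed limit or range.

## Working session

There is one attempt and no reset: what is moved stays moved. The work goes in short steps, Python scripts to look and compute and a tool call to move; the robot and the scene stay as the last step left them, time stands still between calls to the robot, and variables do not carry over. Pictures are saved under pics/ and viewed, and the job is handed in when it is done.

Besides the shell and the picture viewer there is one more tool, called after "Call:" by a JSON object that holds its "fn" and its "kwargs", one argument or row to a line. drive_tool: Moves the arm, as the interface text tells. Its arguments: {"type":"object","properties":{"increments":{"type":"string"},"squeeze":{"type":"number"}},"required":["increments"]}

```bash
ls; mkdir -p pics; python3 - <<'E'
from bench import ctrl,get_image
import cv2,numpy as np
for n in ["top","side","wrist"]:
    d=get_image(n); cv2.imwrite(f"pics/{n}0.png",d["img"][:,:,::-1]); np.savez(f"{n}0.npz",**d)
    print(n,d["mtx"].tolist(),np.round(d["camera_from_world"],4).tolist(),[k for k in d])
s=ctrl.get_state()
for k in s: print(k,s[k])
print(ctrl.tcp_to_grasp)
E
```

```text
pics
top [[352.5122659976415, 0.0, 264.66863999960236], [0.0, 352.5122659976415, 191.23468199023895], [0.0, 0.0, 1.0]] [[0.0264, -0.9995, 0.0154, 0.0568], [0.9978, 0.0273, 0.0612, -0.3727], [-0.0616, 0.0138, 0.998, -0.9382], [0.0, 0.0, 0.0, 1.0]] ['img', 'mtx', 'camera_from_world']
side [[413.0540504383896, 0.0, 262.04240981750087], [0.0, 413.0540504383896, 196.0757025247892], [0.0, 0.0, 1.0]] [[0.9054, -0.4243, 0.0163, -0.3098], [0.197, 0.4537, 0.8691, -0.1635], [-0.3762, -0.7837, 0.4943, -0.6898], [0.0, 0.0, 0.0, 1.0]] ['img', 'mtx', 'camera_from_world']
wrist [[276.6100252015249, 0.0, 253.26045064208515], [0.0, 276.6100252015249, 190.51913586659882], [0.0, 0.0, 1.0]] [[0.3821, 0.9241, -0.0014, -0.6494], [-0.883, 0.3647, -0.2954, 0.0346], [-0.2725, 0.1141, 0.9554, -0.3908], [0.0, 0.0, 0.0, 1.0]] ['img', 'mtx', 'camera_from_world']
time 0.15
joint_positions [-1.1648894   0.32159157 -0.07010164  1.45137897  0.0225775   1.37079561
 -0.0569249 ]
qd [ 8.40033203e-05  5.26365249e-04  4.73783909e-04 -3.51990271e-03
  4.71400778e-04  3.23501824e-04 -4.66610946e-05]
joint_torque [-6.88786877e-04 -4.91800189e+01 -4.05069189e-01 -3.12873065e+01
 -6.40101009e-02  4.06005140e-02  1.00732475e-04]
position [0.24806585 0.6003226  0.19706057]
tool_rot [-1.37029534 -0.91512371  0.91696755]
ft_force [-0.23199875 -0.5780736  -0.10841809]
torque [-0.02558485 -0.02637955  0.01731542]
grip_width 0.9971138177536776
-0.0187
```

View pics/top0.png

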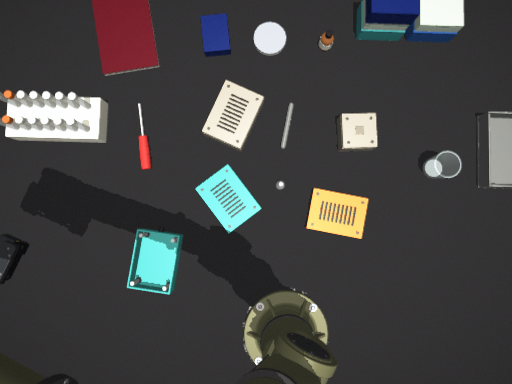

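View pics/side0.png

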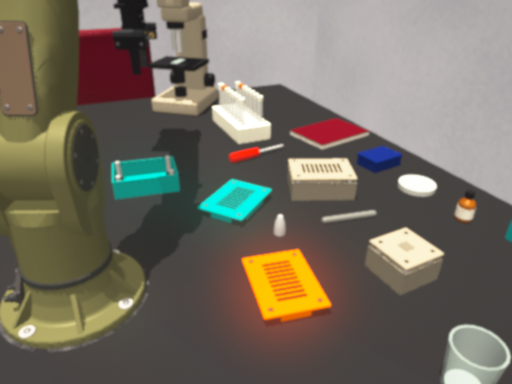

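View pics/wrist0.png

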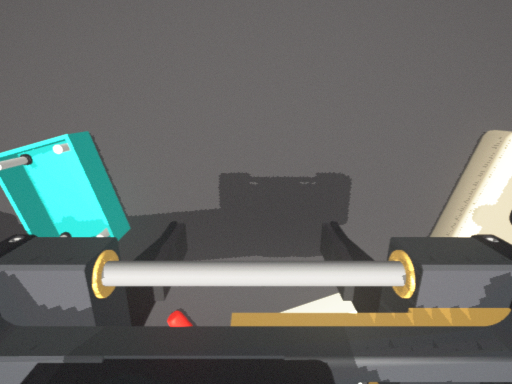

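The top view shows the cream slotted cover on its case at about (233,114), the square one at (358,131), and the orange and turquoise look-alikes to leave alone. The side view agrees. Next I'll measure the slotted cover.

```bash
cat > h.py <<'E'
import numpy as np,cv2
def ray(d,u,v,z):
    K=d["mtx"];T=d["camera_from_world"];R=T[:3,:3];t=T[:3,3]
    p=np.linalg.inv(K)@np.array([u,v,1.]);c=np.array([p[0],-p[1],-p[2]])
    o=-R.T@t;w=R.T@c
    return o+w*(z-o[2])/w[2]
def proj(d,P):
    T=d["camera_from_world"];c=T[:3,:3]@np.asarray(P)+T[:3,3]
    q=d["mtx"]@np.array([c[0],-c[1],-c[2]]);return q[:2]/q[2]
E
python3 - <<'E'
import numpy as np,cv2
from h import *
d=dict(np.load("top0.npz"));im=d["img"]
hsv=cv2.cvtColor(im,cv2.COLOR_RGB2HSV)
print(im[90:92,230],im[140,240])
m=((hsv[...,2]>150)&(hsv[...,1]<70)).astype(np.uint8)*255
m=cv2.morphologyEx(m,cv2.MORPH_CLOSE,np.ones((5,5)))
cs,_=cv2.findContours(m,cv2.RETR_EXTERNAL,cv2.CHAIN_APPROX_NONE)
for c in cs:
    r=cv2.minAreaRect(c)
    if cv2.contourArea(c)<300: continue
    b=cv2.boxPoints(r)
    print(r,[np.round(ray(d,*p,0.058)[:2],4).tolist() for p in b])
    if abs(r[0][0]-233)<15:
        W=np.array([ray(d,*p,0.058)[:2] for p in b]);print("sides",np.linalg.norm(W-np.roll(W,1,0),axis=1),"centre",W.mean(0))
cv2.imwrite("pics/z1.png",cv2.resize(im[70:160,190:280,::-1],None,fx=6,fy=6,interpolation=cv2.INTER_CUBIC))
d=dict(np.load("side0.npz"));cv2.imwrite("pics/z2.png",cv2.resize(d["img"][140:300,270:460,::-1],None,fx=4,fy=3.5,interpolation=cv2.INTER_CUBIC))
E
```

```text
[[241 234 215]
 [242 234 216]] [250 246 233]
((253.3730010986328, 333.3028259277344), (17.294904708862305, 61.14710235595703), 2.2025983333587646) [[-0.0616, 0.1085], [0.0875, 0.1071], [0.0869, 0.0637], [-0.0623, 0.0656]]
((316.7568664550781, 317.06500244140625), (54.042659759521484, 12.248567581176758), 65.55604553222656) [[0.109, -0.0284], [0.1222, -0.0563], [0.0022, -0.1146], [-0.0107, -0.0868]]
((359.0, 130.5), (35.0, 34.0), 90.0) [[0.5776, -0.1284], [0.5804, -0.2174], [0.4882, -0.218], [0.4857, -0.1296]]
((500.0, 149.0), (74.0, 22.0), 90.0) [[0.5922, -0.5149], [0.594, -0.5731], [0.3992, -0.5699], [0.3976, -0.5124]]
((52.8322639465332, 114.69329071044922), (94.44446563720703, 46.96244430541992), 2.2906100749969482) [[0.4906, 0.735], [0.6128, 0.7389], [0.6105, 0.4971], [0.488, 0.4952]]
((232.4417724609375, 113.92807006835938), (42.95274353027344, 58.263450622558594), 24.443954467773438) [[0.5178, 0.2361], [0.6594, 0.1787], [0.6155, 0.0756], [0.4745, 0.1339]]
sides [0.11090221 0.15287022 0.11206528 0.15264218] centre [0.56679154 0.15606448]
((269.5, 37.5), (31.0, 31.0), 90.0) [[0.814, 0.1073], [0.8169, 0.0256], [0.7329, 0.0237], [0.7302, 0.105]]
((441.5, 13.0), (26.0, 43.0), 90.0) [[0.89, -0.3331], [0.8942, -0.4487], [0.8225, -0.4481], [0.8185, -0.333]]
```

View pics/z1.png

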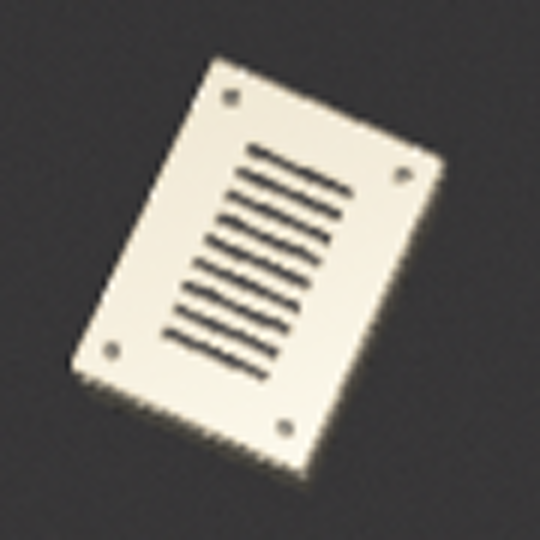

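View pics/z2.png

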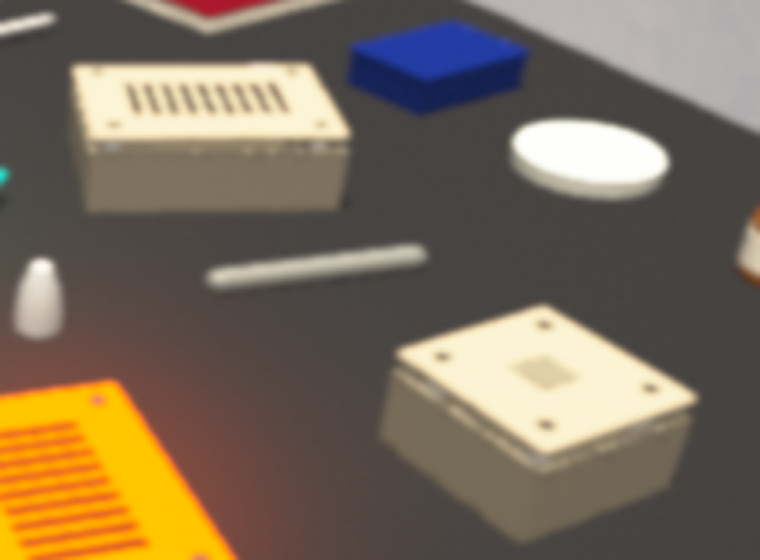

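```bash
python3 - <<'E'
import numpy as np,cv2
from h import *
from scipy.spatial.transform import Rotation as Ro
from bench import ctrl
d=dict(np.load("top0.npz"));im=d["img"]
g=cv2.cvtColor(im,cv2.COLOR_RGB2GRAY).astype(float)
s=ctrl.get_state();R=Ro.from_rotvec(s["tool_rot"]).as_matrix();print(np.round(R,4))
P=[]
for x,y in [(231,97),(402,175),(285,427),(112,350)]:
    u=(x+.5)/6-.5+190;v=(y+.5)/6-.5+70
    u0,v0=int(round(u)),int(round(v))
    w=np.clip(215-g[v0-2:v0+3,u0-2:u0+3],0,None);yy,xx=np.mgrid[v0-2:v0+3,u0-2:u0+3]
    u,v=(w*xx).sum()/w.sum(),(w*yy).sum()/w.sum()
    p=ray(d,u,v,.058);P.append(p);print((round(u,1),round(v,1)),p.round(4))
P=np.array(P);print(np.linalg.norm(P-np.roll(P,1,0),axis=1),P.mean(0))
for i,p in enumerate(P): print(i,"tool shift mm",(R.T@(p-s["position"])*1000).round(1))
ds=dict(np.load("side0.npz"))
for p in P: print(proj(ds,p).round(1))
E
```

```text
[[ 3.818e-01 -5.000e-04 -9.242e-01]
 [ 9.242e-01 -1.300e-03  3.818e-01]
 [-1.400e-03 -1.000e+00 -1.000e-04]]
(np.float64(228.0), np.float64(85.7)) [0.6405 0.17   0.058 ]
(np.float64(256.7), np.float64(98.6)) [0.6087 0.0944 0.058 ]
(np.float64(237.1), np.float64(140.8)) [0.4965 0.1419 0.058 ]
(np.float64(208.2), np.float64(127.9)) [0.5279 0.2175 0.058 ]
[0.12224147 0.08199168 0.12184231 0.08179779] [0.56839504 0.15594259 0.058     ]
0 tool shift mm [-247.7  139.4 -527. ]
1 tool shift mm [-329.7  139.5 -526.5]
2 tool shift mm [-328.6  139.5 -404.7]
3 tool shift mm [-246.8  139.4 -404.8]
[341.4 160.1]
[348.7 174.8]
[296.7 174.9]
[292.8 160.2]
```

Dimple spacing comes out at 122 × 82 mm, which matches the part, and the tool axes already line up with the cover. I'll move above corner 3 with the jaws shut.

Call:
{"fn": "drive_tool", "kwargs": {
  "increments": "-20 0 -34 0 255; -20 0 -34 0 255; -20 0 -34 0 255; -20 0 -34 0 255; -20 0 -34 0 255; -20 0 -34 0 255; -20 0 -34 0 255; -20 0 -34 0 255; -20 0 -34 0 255; -20 0 -34 0 255; -20 0 -34 0 255; -20 0 -31 0 255; -7 0 0 0 255; 0 30 0 0 255; 0 30 0 0 255; 0 30 0 0 255; 0 20 0 0 255; 0 0 0 0 255; 0 0 0 0 255",
  "squeeze": 10
}}

```text
time: 2.52
position: [0.5284, 0.2187, 0.0888]
tool_rot: [-1.369, -0.918, 0.916]
ft_force: [-0.1, 0.3, 0.4]
grip_width: 0.007
```

```bash
cat >> h.py <<'E'
from scipy.spatial.transform import Rotation as Ro
P=np.array([[0.6405,0.17,.058],[.6087,.0944,.058],[.4965,.1419,.058],[.5279,.2175,.058]])
def rep():
    from bench import ctrl
    s=ctrl.get_state();R=Ro.from_rotvec(s["tool_rot"]).as_matrix()
    print(s["time"],s["position"].round(4),s["ft_force"].round(2),s["grip_width"])
    for i,p in enumerate(P): print(i,(R.T@(p-s["position"])*1000).round(1))
E
python3 - <<'E'
from h import *
from bench import get_image
rep()
for n in ["side","top"]:
    d=get_image(n);cv2.imwrite(f"pics/{n}1.png",d["img"][:,:,::-1])
    a=d["img"]
    if n=="side": cv2.imwrite("pics/s1z.png",cv2.resize(a[100:220,230:400,::-1],None,fx=4.5,fy=4.5))
E
```

```text
2.525 [0.5284 0.2187 0.0888] [-0.08  0.33  0.43] 0.0065783585756235205
0 [  -2.3   30.8 -122.2]
1 [ -84.3   30.8 -121.6]
2 [-83.2  30.7   0.2]
3 [-1.3 30.8  0. ]
```

View pics/s1z.png

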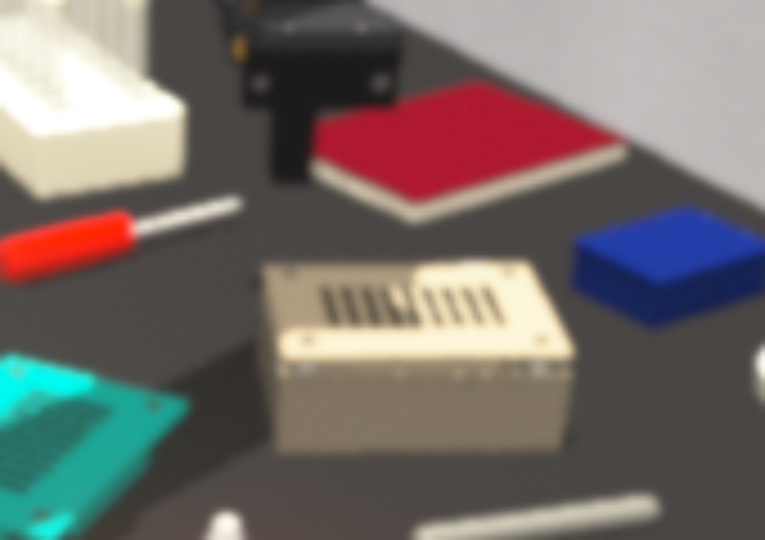

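The fingertip hangs directly over the near-left dimple, about 31 mm up. I'll descend slowly.

Call:
{"fn": "drive_tool", "kwargs": {
  "increments": "-1 14 0 0 255; 0 13 0 0 255; 0 2 0 0 255; 0 2 0 0 255; 0 2 0 0 255; 0 1 0 0 255; 0 0 0 0 255"
}}

```text
time: 3.5
position: [0.528, 0.217, 0.054]
tool_rot: [-1.369, -0.916, 0.916]
ft_force: [0.1, 1.4, 0.3]
grip_width: 0.001
```

Call:
{"fn": "drive_tool", "kwargs": {
  "increments": "0 1 0 0 255; 0 1 0 0 255"
}}

```text
time: 3.75
position: [0.5279, 0.2169, 0.0519]
tool_rot: [-1.369, -0.916, 0.916]
ft_force: [0.4, -0.4, -0.1]
grip_width: 0.006
```

```bash
python3 - <<'E'
from h import *
from bench import get_image
rep()
d=get_image("side");a=d["img"]
cv2.imwrite("pics/s2z.png",cv2.resize(a[100:220,230:400,::-1],None,fx=4.5,fy=4.5))
E
```

```text
3.75 [0.5279 0.2169 0.0519] [ 0.41 -0.35 -0.14] 0.006133649452164512
0 [  -0.4   -6.1 -122. ]
1 [ -82.4   -6.1 -121.5]
2 [-81.3  -6.1   0.4]
3 [ 0.5 -6.1  0.2]
```

View pics/s2z.png

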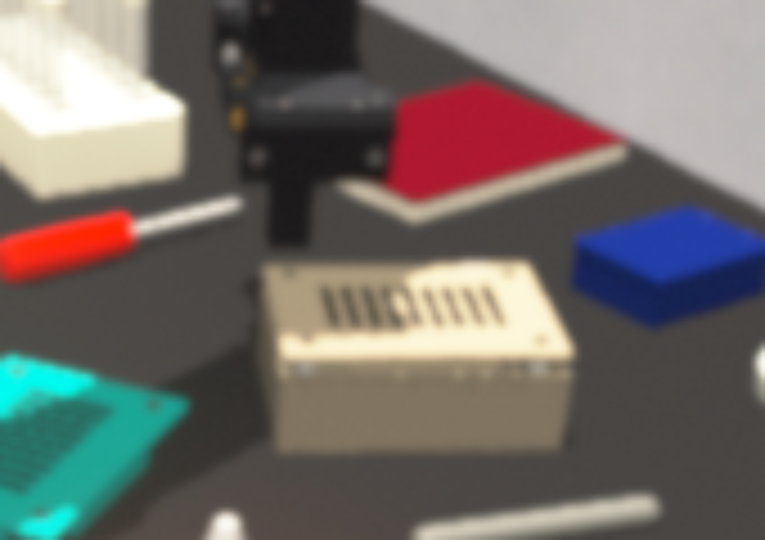

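The fingertip still shows about 15 mm above the plate and there is no force yet, so the shut fingers end roughly 20 mm behind the TCP. I'll keep going down and watch the force.

Call:
{"fn": "drive_tool", "kwargs": {
  "increments": "0 2 0 0 255; 0 2 0 0 255; 0 2 0 0 255; 0 2 0 0 255; 0 1 0 0 255; 0 1 0 0 255"
}}

```text
time: 4.55
position: [0.5279, 0.2169, 0.0418]
tool_rot: [-1.369, -0.916, 0.916]
ft_force: [0.9, 0.1, -0.3]
grip_width: 0.007
```

Call:
{"fn": "drive_tool", "kwargs": {
  "increments": "0 1 0 0 255; 0 1 0 0 255; 0 1 0 0 255; 0 1 0 0 255"
}}

```text
time: 5.05
position: [0.5279, 0.2169, 0.0378]
tool_rot: [-1.369, -0.916, 0.916]
ft_force: [-0.8, -0.2, -0.3]
grip_width: 0.005
```

```bash
python3 - <<'E'
from h import *
from bench import get_image
rep()
d=get_image("side");a=d["img"]
cv2.imwrite("pics/s3z.png",cv2.resize(a[100:220,230:400,::-1],None,fx=4.5,fy=4.5))
E
```

```text
5.05 [0.5279 0.2169 0.0378] [-0.78 -0.22 -0.31] 0.005217508992414645
0 [  -0.4  -20.2 -122. ]
1 [ -82.4  -20.2 -121.5]
2 [-81.3 -20.2   0.3]
3 [  0.5 -20.2   0.2]
```

View pics/s3z.png

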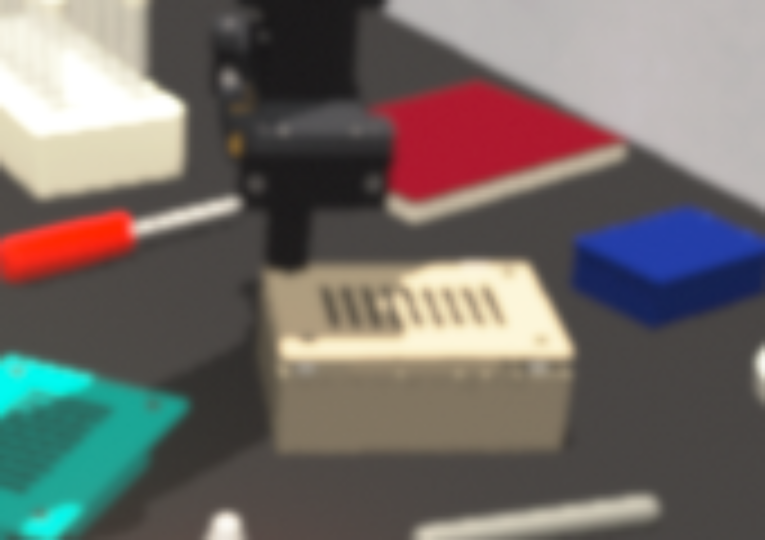

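The tip now covers the far-left dimple (about 293,160), close to contact.

Call:
{"fn": "drive_tool", "kwargs": {
  "increments": "0 1 0 0 255; 0 1 0 0 255; 0 1 0 0 255"
}}

```text
time: 5.48
position: [0.5278, 0.2169, 0.0348]
tool_rot: [-1.369, -0.916, 0.916]
ft_force: [-0.0, -0.2, -0.1]
grip_width: 0.01
```

Call:
{"fn": "drive_tool", "kwargs": {
  "increments": "0 1 0 0 255; 0 1 0 0 255"
}}

```text
time: 5.72
position: [0.5279, 0.217, 0.0336]
tool_rot: [-1.369, -0.916, 0.916]
ft_force: [-2.6, -1.2, 7.1]
grip_width: 0.005
```

Contact: the force is now 7 N.

Call:
{"fn": "drive_tool", "kwargs": {
  "increments": "0 1 0 0 255; 0 1 0 0 255; 0 1 0 0 255; 0 1 0 0 255; 0 1 0 0 255"
}}

```text
time: 6.35
position: [0.5279, 0.2174, 0.0294]
tool_rot: [-1.369, -0.916, 0.915]
ft_force: [-4.5, -0.2, 8.1]
grip_width: 0.004
```

Call:
{"fn": "drive_tool", "kwargs": {
  "increments": "0 1 0 0 255; 0 1 0 0 255; 0 1 0 0 255"
}}

```text
time: 6.72
position: [0.5281, 0.2175, 0.028]
tool_rot: [-1.368, -0.916, 0.915]
ft_force: [-8.7, -3.1, 22.4]
grip_width: 0.006
```

```bash
python3 - <<'E'
from h import *
from bench import get_image
rep()
d=get_image("side");a=d["img"]
cv2.imwrite("pics/s4z.png",cv2.resize(a[100:220,230:400,::-1],None,fx=4.5,fy=4.5))
E
```

```text
6.725 [0.5281 0.2175 0.028 ] [-8.67 -3.14 22.42] 0.0064385715468106095
0 [  -1.   -30.1 -122.1]
1 [ -83.   -30.2 -121.5]
2 [-81.9 -30.1   0.3]
3 [ -0.  -30.    0.2]
```

View pics/s4z.png

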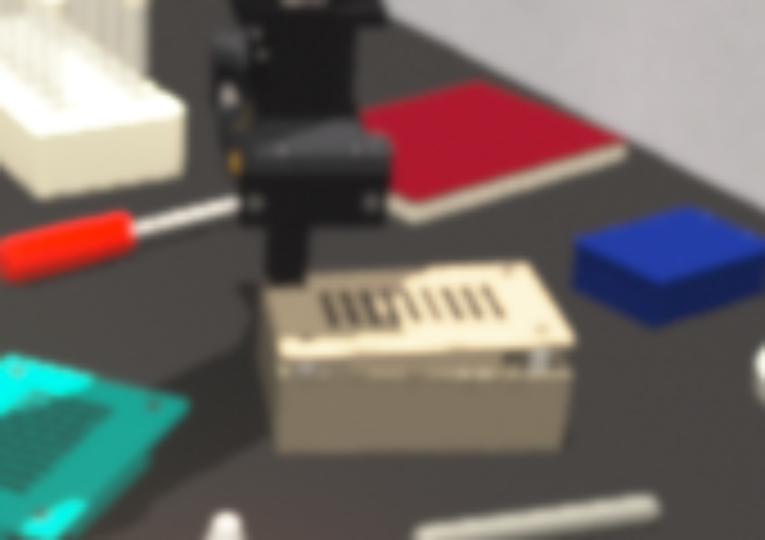

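Corner 3 is home: hard stop at 22 N, and the opposite corner rose (case-side gap open at about 540,355 in the crop). Now the opposite corner, 1.

Call:
{"fn": "drive_tool", "kwargs": {
  "increments": "0 -10 0 0 255; 0 -22 0 0 255; -20 0 -30 0 255; -21 0 -30 0 255; -21 0 -30 0 255; -20 0 -31 0 255; 0 0 0 0 255; 0 5 0 0 255; 0 5 0 0 255; 0 0 0 0 255"
}}

```text
time: 8.02
position: [0.6074, 0.0961, 0.0461]
tool_rot: [-1.368, -0.916, 0.918]
ft_force: [-1.1, -0.6, -0.2]
grip_width: 0.006
```

```bash
python3 - <<'E'
from h import *
from bench import get_image
rep()
d=get_image("side");a=d["img"]
cv2.imwrite("pics/s5z.png",cv2.resize(a[100:220,230:400,::-1],None,fx=4.5,fy=4.5))
E
```

```text
8.025 [0.6074 0.0961 0.0461] [-1.07 -0.59 -0.17] 0.006050427304162892
0 [ 80.9 -12.   -2.6]
1 [ -1.1 -11.9  -1.9]
2 [  0.2 -11.8 120. ]
3 [ 82.1 -11.8 119.7]
```

View pics/s5z.png

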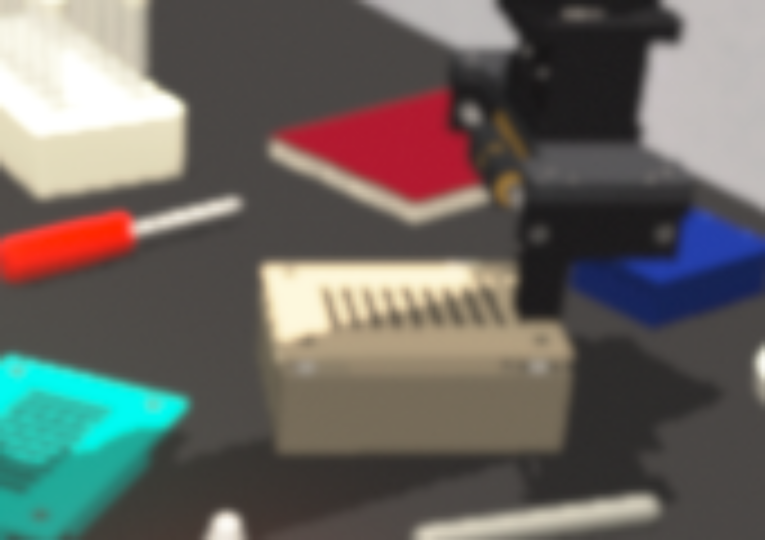

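Call:
{"fn": "drive_tool", "kwargs": {
  "increments": "-1 4 -2 0 255; 0 4 0 0 255; 0 2 0 0 255; 0 1 0 0 255; 0 1 0 0 255; 0 1 0 0 255; 0 1 0 0 255; 0 1 0 0 255"
}}

```text
time: 9.07
position: [0.61, 0.0933, 0.0332]
tool_rot: [-1.369, -0.916, 0.916]
ft_force: [-3.2, -0.7, 8.6]
grip_width: 0.006
```

Call:
{"fn": "drive_tool", "kwargs": {
  "increments": "0 1 0 0 255; 0 1 0 0 255; 0 1 0 0 255; 0 1 0 0 255; 0 1 0 0 255"
}}

```text
time: 9.7
position: [0.6102, 0.0928, 0.0287]
tool_rot: [-1.37, -0.916, 0.915]
ft_force: [-3.6, -1.3, 10.0]
grip_width: 0.006
```

Call:
{"fn": "drive_tool", "kwargs": {
  "increments": "0 1 0 0 255; 0 1 0 0 255; 0 1 0 0 255"
}}

```text
time: 10.07
position: [0.6104, 0.0928, 0.0281]
tool_rot: [-1.369, -0.916, 0.915]
ft_force: [-10.3, -3.0, 25.8]
grip_width: 0.003
```

Corner 1 is home too, at the same height and 26 N. Next is corner 2.

Call:
{"fn": "drive_tool", "kwargs": {
  "increments": "0 -10 0 0 255; 0 -20 0 0 255; 0 0 30 0 255; 0 0 31 0 255; 1 0 31 0 255; 0 0 30 0 255; 0 0 0 0 255; 0 7 0 0 255; 0 7 0 0 255; 0 0 0 0 255"
}}

```text
time: 11.32
position: [0.4973, 0.1399, 0.0388]
tool_rot: [-1.37, -0.914, 0.917]
ft_force: [0.4, -0.0, -0.6]
grip_width: 0.006
```

```bash
python3 - <<'E'
from h import *
from bench import get_image
rep()
d=get_image("side");a=d["img"]
cv2.imwrite("pics/s6z.png",cv2.resize(a[100:220,230:400,::-1],None,fx=4.5,fy=4.5))
E
```

```text
11.325 [0.4973 0.1399 0.0388] [ 0.4  -0.04 -0.57] 0.005590248620853289
0 [  82.6  -19.4 -120.8]
1 [   0.6  -19.3 -120.3]
2 [  1.5 -19.2   1.5]
3 [ 83.4 -19.3   1.4]
```

View pics/s6z.png

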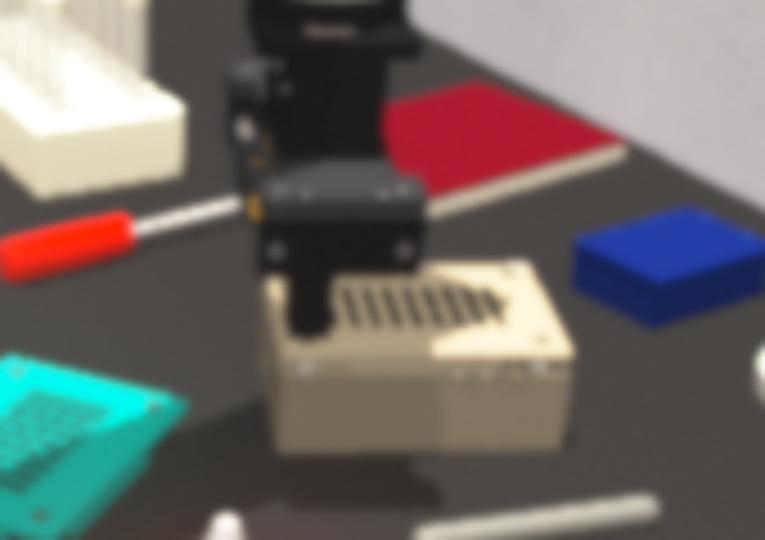

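Call:
{"fn": "drive_tool", "kwargs": {
  "increments": "1 2 1 0 255; 0 1 0 0 255; 0 1 0 0 255; 0 1 0 0 255; 0 1 0 0 255; 0 1 0 0 255; 0 1 0 0 255; 0 1 0 0 255; 0 1 0 0 255; 0 1 0 0 255"
}}

```text
time: 12.62
position: [0.4969, 0.1421, 0.0299]
tool_rot: [-1.369, -0.916, 0.916]
ft_force: [-3.3, -0.7, 7.2]
grip_width: 0.005
```

Call:
{"fn": "drive_tool", "kwargs": {
  "increments": "0 1 0 0 255; 0 1 0 0 255; 0 1 0 0 255; 0 1 0 0 255"
}}

```text
time: 13.12
position: [0.4969, 0.1422, 0.0272]
tool_rot: [-1.369, -0.916, 0.916]
ft_force: [-8.3, -2.5, 22.6]
grip_width: 0.004
```

Corner 2 has stopped hard at 23 N. Last is corner 0.

Call:
{"fn": "drive_tool", "kwargs": {
  "increments": "0 -10 0 0 255; 0 -20 0 0 255; 20 0 -30 0 255; 20 0 -30 0 255; 21 0 -31 0 255; 20 0 -31 0 255; 0 0 0 0 255; 0 7 0 0 255; 0 5 0 0 255; 0 0 0 0 255"
}}

```text
time: 14.38
position: [0.6394, 0.1702, 0.0423]
tool_rot: [-1.369, -0.915, 0.917]
ft_force: [-1.0, -0.3, 0.1]
grip_width: 0.003
```

```bash
python3 - <<'E'
from h import *
from bench import get_image
rep()
d=get_image("side");a=d["img"]
cv2.imwrite("pics/s7z.png",cv2.resize(a[100:220,230:400,::-1],None,fx=4.5,fy=4.5))
E
```

```text
14.375 [0.6394 0.1702 0.0423] [-0.96 -0.32  0.08] 0.0029219125472250787
0 [  0.2 -15.7  -1.1]
1 [-81.8 -15.7  -0.6]
2 [-80.7 -15.5 121.3]
3 [  1.1 -15.6 121.1]
```

View pics/s7z.png

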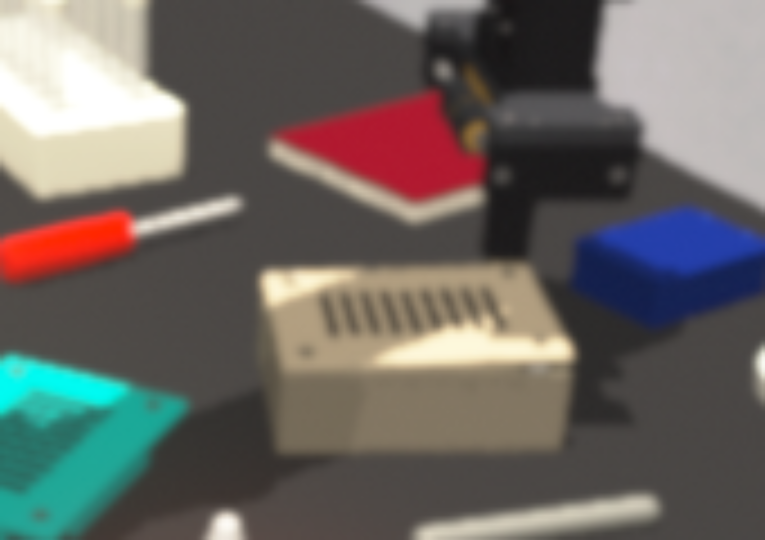

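Call:
{"fn": "drive_tool", "kwargs": {
  "increments": "0 4 -1 0 255; 0 2 0 0 255; 0 1 0 0 255; 0 1 0 0 255; 0 1 0 0 255; 0 1 0 0 255; 0 1 0 0 255; 0 1 0 0 255; 0 1 0 0 255; 0 1 0 0 255"
}}

```text
time: 15.68
position: [0.6419, 0.17, 0.0303]
tool_rot: [-1.369, -0.917, 0.915]
ft_force: [-2.9, -0.5, 6.7]
grip_width: 0.004
```

Call:
{"fn": "drive_tool", "kwargs": {
  "increments": "0 1 0 0 255; 0 1 0 0 255; 0 1 0 0 255; 0 1 0 0 255; 0 1 0 0 255"
}}

```text
time: 16.3
position: [0.6421, 0.1701, 0.0269]
tool_rot: [-1.369, -0.917, 0.915]
ft_force: [-5.7, -2.5, 17.2]
grip_width: 0.009
```

Call:
{"fn": "drive_tool", "kwargs": {
  "increments": "0 1 0 0 255; 0 1 0 0 255"
}}

```text
time: 16.55
position: [0.6421, 0.1701, 0.0268]
tool_rot: [-1.369, -0.917, 0.914]
ft_force: [-10.2, -3.1, 27.1]
grip_width: 0.002
```

Call:
{"fn": "drive_tool", "kwargs": {
  "increments": "0 -10 0 0 255; 0 -30 0 0 255; 0 -40 0 0 255; 0 -40 0 0 255; 30 0 0 0 255; 40 0 0 0 255; 40 0 0 0 255; 40 0 0 0 255; 0 0 0 0 255; 0 0 0 0 255"
}}

```text
time: 17.8
position: [0.6987, 0.3076, 0.1412]
tool_rot: [-1.371, -0.915, 0.917]
ft_force: [-0.2, -0.4, 0.9]
grip_width: 0.004
```

```bash
python3 - <<'E'
from h import *
from bench import get_image
rep()
d=get_image("side");a=d["img"]
cv2.imwrite("pics/s8z.png",cv2.resize(a[130:300,230:460,::-1],None,fx=3.4,fy=3.4))
np.savez("side8.npz",**d)
d=get_image("top");np.savez("top8.npz",**d);cv2.imwrite("pics/top8.png",d["img"][:,:,::-1])
E
```

```text
17.8 [0.6987 0.3076 0.1412] [-0.21 -0.38  0.89] 0.0041217006401438275
0 [-149.3   83.5    1.2]
1 [-231.3   83.6    1.7]
2 [-230.3   83.6  123.6]
3 [-148.4   83.5  123.4]
```

View pics/s8z.png

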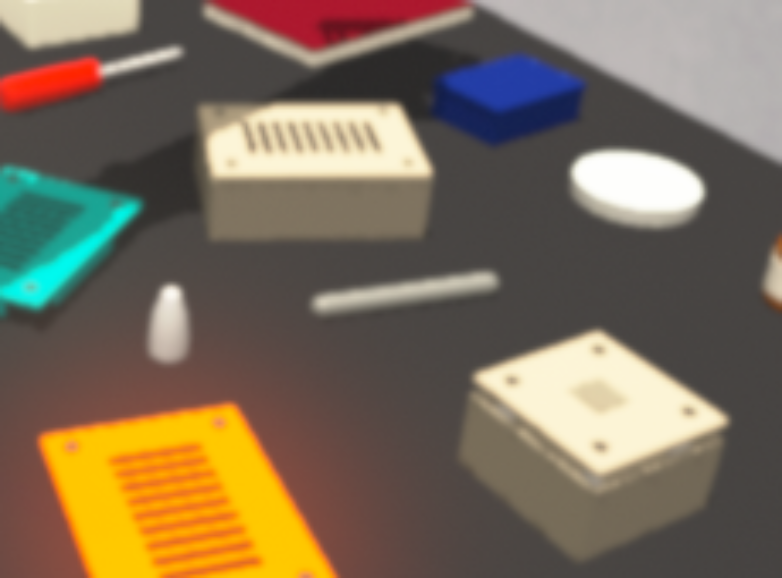

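View pics/top8.png

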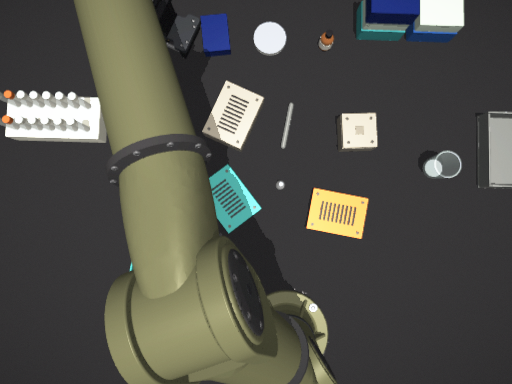

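The side view shows no gap between plate and case, and the square cover hasn't changed. As a check on height at each corner, I'll triangulate the four dimples.

```bash
python3 - <<'E'
from h import *
def cen(g,u,v,r=2):
    u0,v0=int(round(u)),int(round(v));w=g[v0-r:v0+r+1,u0-r:u0+r+1];w=np.clip(np.percentile(w,75)-w,0,None);yy,xx=np.mgrid[v0-r:v0+r+1,u0-r:u0+r+1]
    return (w*xx).sum()/w.sum(),(w*yy).sum()/w.sum()
for suf,zz in (("0",.058),("8",.051)):
    t=dict(np.load(f"top{suf}.npz"));s=dict(np.load(f"side{suf}.npz"))
    gt,gs=[cv2.cvtColor(x["img"],cv2.COLOR_RGB2GRAY).astype(float) for x in (t,s)]
    for p in P:
        q=p.copy();q[2]=zz
        a=cen(gt,*proj(t,q));b=cen(gs,*proj(s,q))
        Pm=lambda d:d["mtx"]@np.diag([1,-1,-1])@d["camera_from_world"][:3]
        X=cv2.triangulatePoints(Pm(t),Pm(s),np.array(a),np.array(b));X=(X[:3]/X[3]).ravel()
        print(suf,np.round(a,1),np.round(b,1),X.round(4))
a,b=np.load("side0.npz")["img"],np.load("side8.npz")["img"]
print("square diff",np.abs(a[225:295,360:445].astype(int)-b[225:295,360:445]).mean())
E
```

```text
0 [228.   85.7] [341.4 158.7] [0.6393 0.1694 0.0624]
0 [256.7  98.6] [349.7 175.3] [0.6104 0.094  0.0564]
0 [237.1 140.8] [297.8 175.3] [0.498  0.1414 0.057 ]
0 [208.2 127.9] [293.2 158.6] [0.5274 0.2165 0.0628]
8 [228.1  86.6] [341.5 161.7] [0.6405 0.1698 0.0536]
8 [256.6  99.4] [349.2 177.4] [0.6101 0.0943 0.0508]
8 [237.3 141.3] [297.6 177.7] [0.4979 0.1414 0.0507]
8 [208.5 128.3] [293.5 161.9] [0.5289 0.217  0.0532]
square diff 1.1267787114845937
```

All four corners have dropped by about 7 mm. I'll open the fingers so nothing is in contact, then hand in.

Call:
{"fn": "drive_tool", "kwargs": {
  "increments": "0 -20 0 0 0; 0 0 0 0 0; 0 0 0 0 0; 0 0 0 0 0; 0 0 0 0 0; 0 0 0 0 0; 0 0 0 0 0; 0 0 0 0 0"
}}

```text
time: 18.9
position: [0.6988, 0.3086, 0.1619]
tool_rot: [-1.369, -0.916, 0.916]
ft_force: [1.6, 0.4, 0.3]
grip_width: 0.834
```

```bash
python3 -c "
from bench import ctrl,workorder
print(workorder.close_job());s=ctrl.get_state();print(s['time'],s['ft_force'],s['grip_width'])"
```

```text
the job is handed in; nothing more can be done
None
the job is handed in; nothing more can be done
```

The slotted cover is pressed home on the oblong case at all four corners, and I handed the job in at about 19 s of the 40 s allowed. I pressed with the shut fingertips, one corner at a time, alternating opposite corners. Each clip gave at roughly 7–10 N and then stopped hard at 22–27 N. The cover visibly tipped when the first clip went.

**Final checks:**
- **Cover height:** the side view shows no gap on the visible sides. Triangulating the four dimples puts the top at 51–54 mm, against 51 mm nominal. The corners dropped by 5.6–9.6 mm against the expected 7 mm; the spread is measurement noise of 2–4 mm, since the starting heights (56–63 mm) scattered in the same way.
- **Square cover:** the side pictures before and after show no visible change.
- **Robot:** the arm was clear of everything, with the gripper opened, when I handed in.

**One disagreement:** the shut fingertips actually ended about 24 mm behind the stated TCP (z 0.034 at contact instead of 0.058). I found contact by the force reading instead.

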